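# Lift the core off with the lifter, then pinch out the insert cassette

## Robot

A 6-joint arm with a two-finger parallel gripper is mounted at the origin on the work surface. World frame = base frame: x ahead of the robot, y to its left, z up, the work surface at z = 0. Lengths are in m, angles in rad, forces in N, time in s.
With the tool pointing down it reaches from about 0.375 to 0.9 m from the base axis. Payload 3.1 kg.
Tool frame: the origin (TCP) lies midway between the tips of the shut fingers; the grasp point (between the pads) lies 19 mm behind it (manip.grip_depth is the distance from the TCP to the grasp point, in m); z points along the fingers, y is the line along which they close (so a half turn about z gives the same grasp; the last joint's range is limited). The gripper opens to 85 mm and grips with 20 to 120 N. Pads are 22 mm wide; open, the fingers measure 114 mm over their backs; the gripper's body (76 mm by 85 mm) begins 54 mm behind the grasp point. The pads swing forward as they close: fully open they stand 13 mm farther back than shut.
Start: joints at [0.931, 0.527, 1.433, -0, 1.181, -0.178], TCP at [0.278, 0.56, 0.231] pointing down, gripper open.
Joint ranges: [-3.08, 3.08], [-0.75, 2.2], [0.22, 2.44], [-1.43, 4.57], [0, 2.65], [-2.85, 2.85]. Speed limits (rad/s): [2.79, 2.79, 3.14, 3.14, 3.14, 3.14].

## Interface

Orientations are given as a unit quaternion [x, y, z, w].
In Python, from station import telemetry, snapshot, manip gives the robot as it stands. The module is installed in compiled form; this text tells all that it offers.
- The arm moves only by the shell command python3 -m crank 'ROWS' [OPENING] [FORCE]. ROWS is text: rows parted by semicolons, each of 6 numbers parted by spaces: the shift along the tool's x, y, z as a fraction of full scale, then the turn, a rotation vector about the tool's x, y, z as a fraction of full scale. A call has exactly 5 rows; each row shifts and turns the commanded pose from where the row before left it, along the tool's axes as they then stand; what a row does not reach is not made up. Full scale, the value 1, is 4 cm for a shift and 90 degrees for a turn. A row lasts 1/10 s, in which the tool goes at most 50 mm and 8.59 degrees, less where a joint would pass 70% of its speed; a pose out of reach is approached as far as the arm can. A call with a number of a shift or a turn outside -1 to 1 is refused whole. A call with a gripper value outside its range is refused whole. OPENING is the opening, from -1 (shut) to 1 (fully open), set as the call begins (- or left out, the last holds). The fingers move at their own pace and stop on an object; FORCE is the grip in N (left out, the last holds). Time passes only in rows, so rows that do not move let the fingers close, or fill a call up. It gives the time, the measured TCP pose, the force, the opening and the grip force at its end, in the units of the state.
- telemetry.sense(): the state, without advancing time (a new reading comes with each control period).
- snapshot(name): name is "side" or "top"; returns a dict with "image" (400x640x3 uint8, red, green, blue), "depth" (400x640 float32, m along the optical axis (not along the pixel's ray), 0 where there is no reading), "camera_matrix" (3x3 intrinsics, pixels), "rvec" (rotation vector, rad) and "tvec" (3), from world to camera coordinates, as OpenCV has them. Camera axes: x right, y down, z forward; pixel columns grow to the right and rows downward; lengths in m; the calibration is good to about 2 mm. A picture is of the moment at which its call begins.
- manip.sign_off(): hands the job in; it is judged then, once.
The state is a dict: "t": time; "q": joint angles; "qd": joint speeds; "tau": joint torques, N m; "tcp_pos": TCP position; "tool_rot": TCP orientation; "force": force on the tool from outside, world axes, zero at the start; "ft_torque": the same for the moment, N m; "finger_gap": opening from 0.0 (shut) to 1.0 (fully open); "gripper_force": force on a finger pad.
Only numpy, scipy, OpenCV 4.12 (cv2) and the standard library are available. Lean on these libraries where they do the work, as an engineer would, in place of code of your own. Each camera call takes 0.05 s, during which the arm holds its last target. There are 200 camera calls.

## Task

The flat sand core lying across the top of the core box is too tender for fingers: slide the bronze lifter under it, carry it over and leave it lying level, square and centred on the two rails of the white setting block, then stand the lifter flat on the slab and let it go. Then pinch together the two side catches of the metal cassette uncovered in the core box and lift it upright, well clear above the box's walls. The program finishes while still holding it there, catches pinched; disturb nothing else on the bench.

Things in the scene. Friction and masses are not known exactly. Their poses are not given: they have to be found in the camera images.
- core_box: Fixed mahogany box, origin under its centre. 124 (x) x 100 (y) x 88 mm high: a channel along y, open at both ends, 80 wide between two walls (|x| 40 to 62, tops z=88); floor at z=10. The core bridges the wall tops; gap under it, above the catch tops, z=66 to 88. Steel keeper bars cross the channel at |y| 33 to 41, z=26 to 32, above the cassette's teeth.
- core: Flat baked sand core, 120 (x) x 90 (y) x 10 mm, about 160 g, low bosses up to 4 mm on top; fragile: the gripper must not touch it. Origin at the centre of its underside. It starts level across the wall tops of the core box, centred within about 6 mm, its x along the box's x.
- lifter: Bronze lifter, 260 g, standing flat on the slab. Origin on the underside of its level blade: 60 wide, 3 thick, from x=-35 to the free tip at x=+110. Upright flat wooden grip centred at x=-15, y=0: 32 (x) x 14 (y) mm, z=45 to 95, on a 16 x 12 stem. The core fits on the blade between x=0 and 110. +x points to the tip.
- setting_block: Fixed white glazed block, 132 (x) x 100 (y) mm, origin under its centre. Two rails along y (|x| 40 to 66), tops z=50; between them a groove 80 wide, open at both y ends, floor z=12. The core rests across both rails (underside z=50, its x along the block's x) and the blade leaves through the groove.
- cassette: Aluminium cassette, 40 x 44 mm, body top z=52, about 300 g; upright in the box's channel, axes along the box's. Origin: centre of its underside, 10 mm above the slab. Steel catch plates on its +y and -y sides, 26 wide, z=8 to 56, 62 across at rest, 48 pinched. Feet have teeth (z=8 to 14, out to |y|=37) held under the keepers until pinched. Fingers have room beside the plates above z=24.
- catch_left (a joint): Travel of the cassette's +y catch: 0 out (sprung, 4 N), 0.007 fully pinched in (9 N). Clear of the keeper above about 0.0045.
- catch_right (a joint): The same for the -y catch.
- dowel_1: Bystander: loose steel threaded dowel standing on a 26 mm flange, 58 high; origin centre of underside.
- dowel_2: Bystander: loose steel threaded dowel standing on a 26 mm flange, 58 high; origin centre of underside.
- dowel_3: Bystander: loose steel threaded dowel standing on a 26 mm flange, 58 high; origin centre of underside.
- dowel_4: Bystander: loose steel threaded dowel standing on a 26 mm flange, 58 high; origin centre of underside.
- lifter_hook: Bystander: loose bronze hook on a 50 x 30 mm foot, about 55 high; origin centre of underside.
- wash_jar: Bystander: loose jar, 60 mm across, 90 high; origin centre of underside.

How it is judged:
By the outcome, as a careful person would: the job done as asked, in the order asked, and still so for the second after the job is handed in, while the arm keeps its last pose, push and grip.
It also fails if it takes over 66 s, if anything falls off the work surface, if the arm or the gripper's body presses on something with over 40 N, if the wrist force passes 120 N, or if a joint passes its speed limit or range.

## Working session

There is one attempt and no reset: what is moved stays moved. The work goes in short steps, Python scripts to look and compute and a shell command to move; the robot and the scene stay as the last step left them, time stands still between calls to the robot, and variables do not carry over. Pictures are saved under pics/ and viewed, at most 10 in all, crops included, and the job is handed in when it is done.

```bash
mkdir -p pics; cat > h.py <<'E'
import numpy as np, cv2, pickle
from station import telemetry, snapshot, manip
def snap(n,f=None):
    s=snapshot(n); s['R']=cv2.Rodrigues(np.array(s['rvec'],float))[0]; s['t']=np.array(s['tvec'],float).ravel(); s['K']=np.array(s['camera_matrix'],float)
    if f: cv2.imwrite('pics/'+f+'.png',s['image'][:,:,::-1]); pickle.dump(s,open(f+'.pkl','wb'))
    return s
def load(f): return pickle.load(open(f+'.pkl','rb'))
def cloud(s):
    d=s['depth']; v,u=np.mgrid[:d.shape[0],:d.shape[1]]
    p=np.stack([(u-s['K'][0,2])/s['K'][0,0]*d,(v-s['K'][1,2])/s['K'][1,1]*d,d],-1)
    w=(p-s['t'])@s['R']; w[d==0]=np.nan; return w
def ray(s,u,v,z):
    c=-s['R'].T@s['t']; r=s['R'].T@np.linalg.inv(s['K'])@np.array([u,v,1.]); return c+r*(z-c[2])/r[2]
E
python3 - <<'E'
from h import *
for n in('top','side'):
    s=snap(n,n+'0'); print(n,-s['R'].T@s['t'],s['R'][2],s['K'][0,0])
print(telemetry.sense())
E
```

```text
top [0.47458317 0.04366038 0.98069133] [ 0.09368235  0.02500312 -0.99528813] 413.8104509925803
side [0.51485349 0.95278796 0.7863056 ] [ 0.04332587 -0.79707296 -0.60232679] 471.596016240614
{'t': 0.1, 'q': array([ 9.31488781e-01,  5.28411780e-01,  1.43374728e+00, -5.16365594e-06,
        1.18139584e+00, -1.78500708e-01]), 'qd': array([-0.00102964, -0.00239164, -0.00140418,  0.00139391, -0.00143048,
        0.00174203]), 'tau': array([ 4.74050665e-06, -4.43299055e+01, -1.78589630e+01, -2.00702734e-04,
        3.79034725e-03, -1.24467519e-06]), 'tcp_pos': array([0.27751346, 0.55930833, 0.23041632]), 'tool_rot': array([ 2.28369234e-01,  9.73574101e-01, -9.01182515e-04, -3.87906354e-04]), 'force': array([ 0.27931155, -0.21809923, -0.65186075]), 'ft_torque': array([ 0.03225436, -0.04018726,  0.02410141]), 'gripper_force': 0.0, 'finger_gap': 1.0040140435286231}
```

View pics/top0.png

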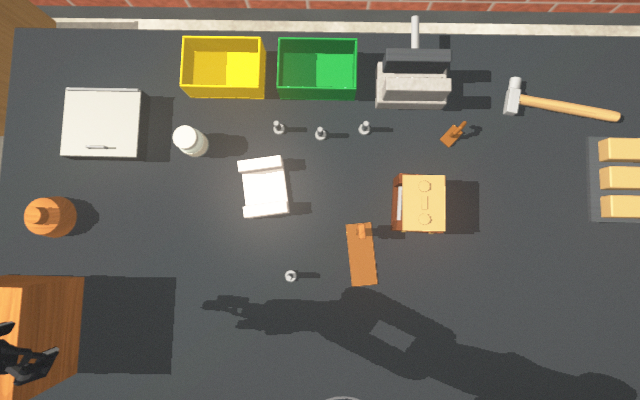

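View pics/side0.png

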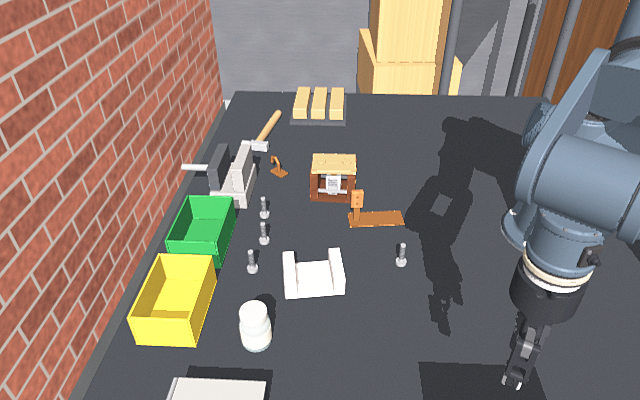

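The top view shows the core and box near (420,204), the lifter at (362,255) with its grip at (362,231) and tip towards image-down, and the white block at (265,187) with its groove running left-right. The dowels are at (279,128), (321,133), (365,128) and (291,276), the jar is at (190,140) and the hook at (453,133). The side view agrees. Next I measure these.

```bash
python3 - <<'E'
from h import *
S={n:load(n+'0') for n in('top','side')}; C={n:cloud(S[n]) for n in S}
def rect(name,n,box,zr,hsv=None):
    w=C[n]; m=(w[...,2]>zr[0])&(w[...,2]<zr[1]); b=np.zeros(m.shape,bool); b[box[1]:box[3],box[0]:box[2]]=1; m&=b
    if hsv:
        h=cv2.cvtColor(S[n]['image'],cv2.COLOR_RGB2HSV); m&=cv2.inRange(h,hsv[0],hsv[1])>0
    p=w[m]; 
    if len(p)<5: print(name,n,'few',len(p));return
    r=cv2.minAreaRect((p[:,:2]*1000).astype(np.float32)); print(name,n,len(p),'c',np.round(r[0],1),'size',np.round(r[1],1),'ang',round(r[2],2),'z',np.round(np.percentile(p[:,2],[5,50,95])*1000,1))
bx=(385,160,460,245)
rect('core','top',bx,(.092,.112),((8,50,150),(30,190,255)))
rect('boxall','top',bx,(.07,.12))
rect('boxwall','top',bx,(.08,.0925))
rect('core','side',(295,145,370,215),(.092,.112)); rect('box','side',(295,145,370,215),(.03,.12))
bl=(335,215,390,295); o=((5,120,80),(22,255,255))
rect('blade','top',bl,(-.004,.012),o); rect('grip','top',bl,(.085,.105)); rect('gripall','top',bl,(.03,.105))
sl=(330,180,415,235)
rect('blade','side',sl,(-.004,.012),o); rect('grip','side',sl,(.045,.11))
rect('rails','top',(230,145,300,225),(.043,.057)); rect('blk','top',(230,145,300,225),(.006,.06))
rect('rails','side',(275,240,355,305),(.043,.057))
for i,b in enumerate([(270,115,292,140),(312,120,332,145),(355,115,377,140),(280,265,304,285)]): rect('dowel%d'%i,'top',b,(.02,.07))
rect('hook','top',(435,115,475,150),(.006,.08)); rect('jar','top',(165,115,215,165),(.02,.11))
E
```

```text
core top 2400 c [ 547.7 -154.8] size [120.   95.6] ang 1.4 z [ 95.3  98.1 102. ]
boxall top 2579 c [ 547.1 -152.9] size [100.5 123.9] ang 87.61 z [ 88.7  97.9 101.8]
boxwall top 162 c [ 547.1 -152. ] size [ 98.7 123.9] ang 87.6 z [82.9 87.8 90.3]
core side 870 c [ 543.9 -107.3] size [127.5 194.8] ang 6.8 z [ 94.1  97.9 101.6]
box side 1784 c [ 544.8 -106.6] size [133.9 195.1] ang 6.15 z [ 32.6  91.  100.5]
blade top 1495 c [430.  -34.4] size [145.8  61.2] ang 6.98 z [-0.1  2.8  5.8]
grip top 101 c [482.7 -26.9] size [31.  13.8] ang 7.48 z [91.5 94.2 96.8]
gripall top 119 c [482.6 -26.8] size [31.  14.1] ang 7.48 z [63.2 93.9 96.6]
blade side 917 c [475.7 -75.8] size [149.3 251.1] ang 43.92 z [ 0.4  3.5 10.4]
grip side 364 c [498.8 -79.1] size [ 65.  136.3] ang 29.49 z [47.2 67.6 95. ]
rails top 1011 c [580.2 197.8] size [131.8 100.1] ang 9.19 z [46.8 49.8 52.5]
blk top 2547 c [580.2 197.7] size [132.  100.1] ang 9.13 z [ 9.6 14.4 51.6]
rails side 794 c [582.2 200. ] size [131.7 103.7] ang 9.7 z [46.4 49.8 52.3]
dowel0 top 53 c [723.1 169.5] size [11.9 12.2] ang 44.21 z [23.2 53.5 60.2]
dowel1 top 48 c [711.3  69.4] size [11.5 13.1] ang 57.72 z [26.2 54.7 59.4]
dowel2 top 49 c [726.6 -34.6] size [11.7 13.2] ang 47.4 z [26.8 55.  59.2]
dowel3 top 43 c [377.5 130.5] size [12.5 12.3] ang 45.48 z [24.7 55.1 59.2]
hook top 266 c [ 717.7 -244.2] size [29.  56.8] ang 49.28 z [ 6.4  9.1 52.6]
jar top 773 c [679.3 365.9] size [56.3 58.1] ang 8.88 z [31.1 87.9 92.1]
```

```bash
cat >> h.py <<'E'
from scipy.spatial.transform import Rotation as Ro
def plan(pos,yaw,n,tilt=True):
    """print n rows (tool axes, full scale units) from measured pose to TCP pos (mm), tool y at yaw (deg), tool down"""
    s=telemetry.sense(); p=np.array(s['tcp_pos']); R=Ro.from_quat(s['tool_rot'])
    y=np.radians(yaw); Y=np.array([np.cos(y),np.sin(y),0]); Z=np.array([0,0,-1.]); T=Ro.from_matrix(np.stack([np.cross(Y,Z),Y,Z],1))
    d=np.array(pos)/1000-p; rv=(R.inv()*T).as_rotvec(); st=Ro.from_rotvec(rv/n); Rc=R; out=[]
    for i in range(n):
        out.append(' '.join('%.3f'%(x+0) for x in np.r_[Rc.inv().apply(d/n)/.04, rv/n/(np.pi/2)])); Rc=Rc*st
    print('at',np.round(p*1000,1),'dist mm',np.round(d*1000,1),'turn deg',np.round(np.degrees(rv),2),'F',np.round(s['force'],1),'t',s['t'],'gap',round(s['finger_gap'],3))
    for i in range(0,n,5): print('; '.join(out[i:i+5]))
def yawnow():
    s=telemetry.sense(); Y=Ro.from_quat(s['tool_rot']).as_matrix(); return np.degrees(np.arctan2(Y[1,1],Y[0,1])),Y[:,2],np.array(s['tcp_pos'])*1000
E
python3 - <<'E'
from h import *
s=load('top0'); w=cloud(s); hsv=cv2.cvtColor(s['image'],cv2.COLOR_RGB2HSV)
m=np.zeros(w.shape[:2],bool); m[160:245,385:460]=1
a=m&(w[...,2]>.094)
for k in (a,):
  k=cv2.morphologyEx(k.astype(np.uint8),cv2.MORPH_OPEN,np.ones((3,3)))>0
  r=cv2.minAreaRect((w[k][:,:2]*1000).astype(np.float32)); print(r, (w[k][:,:2]*1000).min(0),(w[k][:,:2]*1000).max(0))
# core outline by colour, rays on z=.098
c=(cv2.inRange(hsv,(8,50,180),(30,190,255))>0)&m
c=cv2.morphologyEx(c.astype(np.uint8),cv2.MORPH_OPEN,np.ones((5,5)))
ct=max(cv2.findContours(c,0,1)[0],key=cv2.contourArea)[:,0]
P=np.array([ray(s,u,v,.098)[:2]*1000 for u,v in ct],np.float32); print(cv2.minAreaRect(P))
plan((482.7,-26.9,140),-82.8,20)
E
```

```text
((546.7026977539062, -156.15577697753906), (90.46415710449219, 120.16532897949219), 89.8358383178711) [ 486.73528671 -201.52223393] [ 606.88813682 -111.04388852]
((545.9918212890625, -156.88316345214844), (91.52360534667969, 120.80397033691406), 89.7947769165039)
at [277.5 559.3 230.4] dist mm [ 205.2 -586.2  -90.4] turn deg [-7.000e-02  1.300e-01  1.464e+02] F [ 0.3 -0.2 -0.7] t 0.1 gap 1.004
-0.556 -0.542 0.114 -0.000 0.000 0.081; -0.620 -0.467 0.114 -0.000 0.000 0.081; -0.675 -0.384 0.114 -0.000 0.000 0.081; -0.718 -0.295 0.114 -0.000 0.000 0.081; -0.750 -0.201 0.113 -0.000 0.000 0.081
-0.769 -0.104 0.113 -0.000 0.000 0.081; -0.776 -0.005 0.113 -0.000 0.000 0.081; -0.771 0.094 0.113 -0.000 0.000 0.081; -0.752 0.191 0.113 -0.000 0.000 0.081; -0.722 0.286 0.113 -0.000 0.000 0.081
-0.680 0.375 0.113 -0.000 0.000 0.081; -0.626 0.459 0.113 -0.000 0.000 0.081; -0.563 0.535 0.113 -0.000 0.000 0.081; -0.490 0.602 0.113 -0.000 0.000 0.081; -0.409 0.660 0.113 -0.000 0.000 0.081
-0.322 0.706 0.113 -0.000 0.000 0.081; -0.229 0.742 0.113 -0.000 0.000 0.081; -0.133 0.765 0.113 -0.000 0.000 0.081; -0.034 0.776 0.113 -0.000 0.000 0.081; 0.065 0.774 0.113 -0.000 0.000 0.081
```

```bash
python3 -m crank '-0.56 -0.54 0.11 0 0 0.081; -0.62 -0.47 0.11 0 0 0.081; -0.68 -0.38 0.11 0 0 0.081; -0.72 -0.3 0.11 0 0 0.081; -0.75 -0.2 0.11 0 0 0.081' 1 | tail -1
python3 -m crank '-0.77 -0.1 0.11 0 0 0.081; -0.78 0 0.11 0 0 0.081; -0.77 0.09 0.11 0 0 0.081; -0.75 0.19 0.11 0 0 0.081; -0.72 0.29 0.11 0 0 0.081' | tail -1
python3 -m crank '-0.68 0.38 0.11 0 0 0.081; -0.63 0.46 0.11 0 0 0.081; -0.56 0.54 0.11 0 0 0.081; -0.49 0.6 0.11 0 0 0.081; -0.41 0.66 0.11 0 0 0.081' | tail -1
python3 -m crank '-0.32 0.71 0.11 0 0 0.081; -0.23 0.74 0.11 0 0 0.081; -0.13 0.76 0.11 0 0 0.081; -0.03 0.78 0.11 0 0 0.081; 0.06 0.77 0.11 0 0 0.081'
python3 -c "
from h import *
plan((482.7,-26.9,53),-82.8,5)"
```

```text
gripper_force: 0.0
gripper_force: 0.0
gripper_force: 0.0
t: 2.1
tcp_pos: [0.4874, -0.0267, 0.1429]
tool_rot: [0.998, 0.065, -0.0, -0.0]
force: [0.5, 0.1, 0.0]
finger_gap: 0.994
gripper_force: 0.0
at [487.4 -26.7 142.9] dist mm [ -4.7  -0.2 -89.9] turn deg [-0.01  0.03  0.28] F [0.5 0.1 0. ] t 2.1 gap 0.994
-0.023 -0.002 0.450 -0.000 0.000 0.001; -0.023 -0.002 0.450 -0.000 0.000 0.001; -0.023 -0.002 0.450 -0.000 0.000 0.001; -0.023 -0.002 0.450 -0.000 0.000 0.001; -0.023 -0.002 0.450 -0.000 0.000 0.001
```

```bash
python3 -m crank '-0.06 0 0.4 0 0 0.001; -0.06 0 0.4 0 0 0.001; 0 0 0.4 0 0 0.001; 0 0 0.3 0 0 0; 0 0 0 0 0 0' | tail -1
python3 -c "
from h import *
plan((482.7,-26.9,53),-82.8,5)"
```

```text
gripper_force: 0.0
at [481.2 -25.9  81.8] dist mm [  1.5  -1.  -28.8] turn deg [-0.09  0.21  0.31] F [-0.3 -0.3  0.6] t 2.6 gap 1.0
0.007 0.006 0.144 -0.000 0.000 0.001; 0.007 0.006 0.144 -0.000 0.000 0.001; 0.007 0.006 0.144 -0.000 0.000 0.001; 0.007 0.006 0.144 -0.000 0.000 0.001; 0.007 0.006 0.144 -0.000 0.000 0.001
```

Lag seems settled; finish descending, then close.

```bash
python3 -m crank '0.02 0.02 0.3 0 0 0.003; 0.02 0.01 0.3 0 0 0; 0 0 0.12 0 0 0; 0 0 0 0 0 0; 0 0 0 0 0 0' | tail -1
python3 -c "
from h import *
plan((482.7,-26.9,53),-82.8,5)"
python3 -m crank '0 0 0 0 0 0; 0 0 0 0 0 0; 0 0 0 0 0 0; 0 0 0 0 0 0; 0 0 0 0 0 0' -1 80
python3 -m crank '0 0 0 0 0 0; 0 0 0 0 0 0; 0 0 0 0 0 0; 0 0 0 0 0 0; 0 0 0 0 0 0' | tail -6
```

```text
gripper_force: 0.0
at [484.2 -27.   54.5] dist mm [-1.5  0.1 -1.5] turn deg [-0.    0.01  0.06] F [-0.6 -0.2  0.2] t 3.1 gap 1.002
-0.007 -0.002 0.007 -0.000 0.000 0.000; -0.007 -0.002 0.007 -0.000 0.000 0.000; -0.007 -0.002 0.007 -0.000 0.000 0.000; -0.007 -0.002 0.007 -0.000 0.000 0.000; -0.007 -0.002 0.007 -0.000 0.000 0.000
t: 3.6
tcp_pos: [0.4842, -0.027, 0.0547]
tool_rot: [0.998, 0.063, 0.0, -0.0]
force: [-1.5, 5.1, 15.4]
finger_gap: 0.156
gripper_force: 79.2
t: 4.1
tcp_pos: [0.4843, -0.0269, 0.0548]
tool_rot: [0.998, 0.063, 0.0, -0.0]
force: [-0.9, 1.8, 4.8]
finger_gap: 0.153
gripper_force: 78.5
```

```bash
python3 -m crank '0 0 -0.2 0 0 0; 0 0 -0.6 0 0 0; 0 0 -0.8 0 0 0; 0 0 -0.8 0 0 0; 0 0 -0.6 0 0 0' | tail -6
python3 -c "
from h import *
plan((546.7,50,178),-0.2,15)"
```

```text
t: 4.6
tcp_pos: [0.4842, -0.0273, 0.1761]
tool_rot: [0.998, 0.063, 0.0, 0.0]
force: [1.2, -0.3, -2.8]
finger_gap: 0.154
gripper_force: 78.3
at [484.2 -27.3 176.1] dist mm [62.5 77.3  1.9] turn deg [ 6.000e-02 -1.000e-02 -8.253e+01] F [ 1.2 -0.3 -2.8] t 4.6 gap 0.154
0.120 -0.115 -0.003 0.000 -0.000 -0.061; 0.130 -0.103 -0.003 0.000 -0.000 -0.061; 0.139 -0.090 -0.003 0.000 -0.000 -0.061; 0.147 -0.076 -0.003 0.000 -0.000 -0.061; 0.154 -0.061 -0.003 0.000 -0.000 -0.061
0.159 -0.046 -0.003 0.000 -0.000 -0.061; 0.163 -0.031 -0.003 0.000 -0.000 -0.061; 0.165 -0.015 -0.003 0.000 -0.000 -0.061; 0.166 0.001 -0.003 0.000 -0.000 -0.061; 0.165 0.017 -0.003 0.000 -0.000 -0.061
0.162 0.032 -0.003 0.000 -0.000 -0.061; 0.159 0.048 -0.003 0.000 -0.000 -0.061; 0.153 0.063 -0.003 0.000 -0.000 -0.061; 0.147 0.077 -0.003 0.000 -0.000 -0.061; 0.138 0.091 -0.003 0.000 -0.000 -0.061
```

```bash
python3 -m crank '0.12 -0.12 0 0 0 -0.061; 0.13 -0.1 0 0 0 -0.061; 0.14 -0.09 0 0 0 -0.061; 0.15 -0.08 0 0 0 -0.061; 0.15 -0.06 0 0 0 -0.061' | tail -1
python3 -m crank '0.16 -0.05 0 0 0 -0.061; 0.16 -0.03 0 0 0 -0.061; 0.16 -0.01 0 0 0 -0.061; 0.17 0 0 0 0 -0.061; 0.16 0.02 0 0 0 -0.061' | tail -1
python3 -m crank '0.16 0.03 0 0 0 -0.061; 0.16 0.05 0 0 0 -0.061; 0.15 0.06 0 0 0 -0.061; 0.15 0.08 0 0 0 -0.061; 0.14 0.09 0 0 0 -0.061' | tail -6
python3 -m crank '0 0 0.1 0 0 0; 0 0 0.3 0 0 0; 0 0 0.3 0 0 0; 0 0 0 0 0 0; 0 0 0 0 0 0' | tail -1
python3 - <<'E'
from h import *
plan((546.7,50,128.8),-0.2,5)
s=snap('top','top1'); w=cloud(s); hsv=cv2.cvtColor(s['image'],cv2.COLOR_RGB2HSV); z=w[...,2]
X,Y=w[...,0],w[...,1]
b=(Y>-98)&(Y<75)&(X>.49)&(X<.61)&(z>.055)&(z<.105)&(Y>-.098)&(Y<.08)
p=w[b]*1000; r=cv2.minAreaRect(p[:,:2].astype(np.float32)); print('blade',len(p),r)
# tilt
A=np.c_[p[:,0]-546,p[:,1],np.ones(len(p))]; k=abs(p[:,2]-np.median(p[:,2]))<6
c=np.linalg.lstsq(A[k],p[k,2],rcond=None)[0]; print('plane z',c, 'tip y',p[:,1].min(),'z mean',p[k,2].mean())
E
```

```text
gripper_force: 78.3
gripper_force: 78.3
t: 6.1
tcp_pos: [0.5461, 0.0502, 0.174]
tool_rot: [0.708, 0.706, -0.001, -0.001]
force: [0.4, -1.1, -2.3]
finger_gap: 0.151
gripper_force: 78.3
gripper_force: 78.2
at [546.   49.9 145.6] dist mm [  0.7   0.1 -16.8] turn deg [-0.13 -0.01 -0.24] F [-0.2  0.4 -2.6] t 6.6 gap 0.156
0.001 0.004 0.084 -0.000 -0.000 -0.001; 0.001 0.004 0.084 -0.000 -0.000 -0.001; 0.001 0.004 0.084 -0.000 -0.000 -0.001; 0.001 0.004 0.084 -0.000 -0.000 -0.001; 0.001 0.004 0.084 -0.000 -0.000 -0.001
blade 478 ((542.7236938476562, -3.73602294921875), (58.26728057861328, 146.43609619140625), 1.4851374626159668)
plane z [2.77119497e-03 1.73077058e-03 9.37600590e+01] tip y -76.28351444149197 z mean 93.6597700833594
```

```bash
python3 -c "
from h import *
s=snap('side','side1'); im=s['image'][110:310,200:520,::-1]
cv2.imwrite('pics/side1c.png',cv2.resize(im,None,fx=2.4,fy=2.4,interpolation=2))"
```

```text
(no output)
```

View pics/side1c.png

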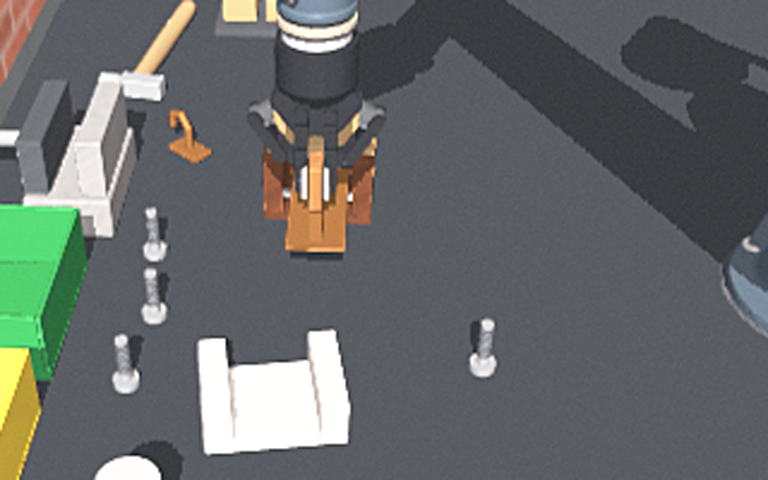

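```bash
python3 - <<'E'
from h import *
for f in('top0','top1','side1'):
    s=load(f) if f!='side1' else snap('side','side2'); w=cloud(s)*1000
    if f=='top0':
        b=(abs(w[...,2]-3)<7)&(w[...,0]>350)&(w[...,0]<510)&(w[...,1]>-80)&(w[...,1]<10)
        h=cv2.cvtColor(s['image'],cv2.COLOR_RGB2HSV); b&=cv2.inRange(h,(5,120,60),(22,255,255))>0
        p=w[b]; a,t=p[:,0],p[:,1]
    else:
        b=(abs(w[...,2]-93.7)<6)&(w[...,0]>490)&(w[...,0]<610)&(w[...,1]>-85)&(w[...,1]<75); p=w[b]; a,t=p[:,1],p[:,0]
    print(f,len(p),a.min(),a.max())
    E=[]
    for q in np.arange(np.floor(a.min()/5)*5,a.max(),5):
        k=(a>=q)&(a<q+5)
        if k.sum()>3: E.append((q+2.5,t[k].min(),t[k].max()))
    E=np.array(E); print(np.round(E[::3],1).tolist())
    g=abs(E[:,2]-E[:,1]-60)<4
    for j in(1,2):
        if g.sum()>2: print(np.polyfit(E[g,0],E[g,j],1),'deg',np.degrees(np.arctan(np.polyfit(E[g,0],E[g,j],1)[0])))
E
```

```text
top0 1495 355.00189686664265 504.9051311699463
[[357.5, -41.9, -14.1], [372.5, -72.0, -11.4], [387.5, -69.9, -8.9], [402.5, -66.9, -8.6], [417.5, -64.3, -6.0], [432.5, -64.6, -3.4], [447.5, -62.2, -3.0], [462.5, -59.2, -0.4], [477.5, -56.4, 2.1], [492.5, -56.9, 2.4]]
[   0.12489921 -117.53606484] deg 7.119330043984634
[  0.11989504 -56.20046253] deg 6.836844789251564
top1 478 -76.28351444149197 68.88069355154596
[[-72.5, 515.5, 573.7], [-57.5, 515.1, 573.1], [-42.5, 514.9, 538.5], [7.5, 515.7, 522.2], [22.5, 515.3, 523.9], [67.5, 516.3, 518.6]]
[-3.21357262e-02  5.13199851e+02] deg -1.840608054139007
[-3.08110782e-02  5.71403643e+02] deg -1.764786432371056
side1 542 -75.61586266838523 72.7153061277357
[[-72.5, 524.2, 576.7], [-57.5, 523.8, 575.9], [-42.5, 520.9, 577.6], [-27.5, 518.1, 576.6], [-12.5, 517.8, 573.3], [2.5, 520.0, 577.4], [17.5, 519.7, 576.5], [32.5, 519.4, 575.7], [47.5, 519.0, 577.2], [62.5, 518.7, 576.3]]
[4.17962993e-03 5.19006524e+02] deg 0.23947376027609543
[7.32478783e-03 5.76625773e+02] deg 0.4196719233149627
```

```bash
python3 -m crank '0 0.03 0.2 0 0 -0.002; 0 0 0.2 0 0 -0.001; 0 0 0.03 0 0 0; 0 0 0 0 0 0; 0 0 0 0 0 0' | tail -6
python3 -c "
from h import *
plan((547,-83.7,128.8),-0.2,15); print(yawnow())"
```

```text
t: 7.25
tcp_pos: [0.5479, 0.0501, 0.1292]
tool_rot: [0.708, 0.706, -0.0, -0.0]
force: [0.3, -1.2, -1.6]
finger_gap: 0.155
gripper_force: 78.3
at [547.9  50.1 129.2] dist mm [  -0.9 -133.8   -0.4] turn deg [-0.01 -0.    0.08] F [ 0.3 -1.2 -1.6] t 7.25 gap 0.155
-0.223 -0.001 0.001 -0.000 -0.000 0.000; -0.223 -0.001 0.001 -0.000 -0.000 0.000; -0.223 -0.001 0.001 -0.000 -0.000 0.000; -0.223 -0.001 0.001 -0.000 -0.000 0.000; -0.223 -0.001 0.001 -0.000 -0.000 0.000
-0.223 -0.001 0.001 -0.000 -0.000 0.000; -0.223 -0.001 0.001 -0.000 -0.000 0.000; -0.223 -0.001 0.001 -0.000 -0.000 0.000; -0.223 -0.001 0.001 -0.000 -0.000 0.000; -0.223 -0.001 0.001 -0.000 -0.000 0.000
-0.223 -0.001 0.001 -0.000 -0.000 0.000; -0.223 -0.001 0.001 -0.000 -0.000 0.000; -0.223 -0.001 0.001 -0.000 -0.000 0.000; -0.223 -0.001 0.001 -0.000 -0.000 0.000; -0.223 -0.001 0.001 -0.000 -0.000 0.000
(np.float64(-0.12218565401288381), array([-1.18477958e-04,  2.71378559e-05, -9.99999993e-01]), array([547.93445766,  50.06778079, 129.22584267]))
```

```bash
python3 -m crank '-0.1 0 0 0 0 0; -0.25 0 0 0 0 0; -0.25 0 0 0 0 0; -0.25 0 0 0 0 0; -0.25 0 0 0 0 0' | tail -4
python3 -m crank '-0.25 0 0 0 0 0; -0.25 0 0 0 0 0; -0.25 0 0 0 0 0; -0.25 0 0 0 0 0; -0.25 0 0 0 0 0' | tail -4
python3 -m crank '-0.25 0 0 0 0 0; -0.25 0 0 0 0 0; -0.25 0 0 0 0 0; -0.24 0 0 0 0 0; 0 0 0 0 0 0' | tail -4
python3 -c "
from h import *
plan((547,-83.7,144),-0.2,5); print(yawnow())"
```

```text
tool_rot: [0.708, 0.706, 0.0, 0.0]
force: [0.1, 0.0, -2.5]
finger_gap: 0.152
gripper_force: 78.3
tool_rot: [0.708, 0.706, -0.0, -0.0]
force: [-0.1, -0.1, -2.8]
finger_gap: 0.154
gripper_force: 78.3
tool_rot: [0.708, 0.706, 0.0, 0.0]
force: [-0.1, 0.7, -3.5]
finger_gap: 0.155
gripper_force: 78.3
at [548.  -85.1 129.4] dist mm [-1.   1.4 14.6] turn deg [ 0.04  0.03 -0.01] F [-0.1  0.7 -3.5] t 8.75 gap 0.155
0.007 -0.005 -0.073 0.000 0.000 -0.000; 0.007 -0.005 -0.073 0.000 0.000 -0.000; 0.007 -0.005 -0.073 0.000 0.000 -0.000; 0.007 -0.005 -0.073 0.000 0.000 -0.000; 0.007 -0.005 -0.073 0.000 0.000 -0.000
(np.float64(-0.21006719527994666), array([ 7.65389164e-04, -5.44971821e-04, -9.99999559e-01]), array([548.01506308, -85.06965122, 129.37408863]))
```

```bash
python3 -m crank '0 -0.01 -0.08 0 0 0; 0 -0.01 -0.08 0 0 0; 0 0 -0.04 0 0 0; 0 0 -0.03 0 0 0; 0 0 -0.03 0 0 0' | tail -6
python3 -m crank '0 0 -0.03 0 0 0; 0 0 -0.03 0 0 0; 0 0 -0.03 0 0 0; 0 0 -0.03 0 0 0; 0 0 -0.04 0 0 0' | tail -6
python3 -m crank '0 0 -0.1 0 0 0; 0 0 -0.2 0 0 0; 0 0 -0.3 0 0 0; 0 0 -0.2 0 0 0; 0 0 -0.1 0 0 0' | tail -6
python3 - <<'E'
from h import *
print(yawnow())
for n in('top','side'):
    s=snap(n,n+'3'); w=cloud(s)*1000; hsv=cv2.cvtColor(s['image'],cv2.COLOR_RGB2HSV)
    b=(w[...,0]>470)&(w[...,0]<625)&(w[...,1]>-220)&(w[...,1]<-90)&(w[...,2]>118)&(w[...,2]<150)&(cv2.inRange(hsv,(8,50,150),(30,190,255))>0)
    p=w[b]; print(n,len(p),cv2.minAreaRect(p[:,:2].astype(np.float32)),np.percentile(p[:,2],[5,50,95]))
    A=np.c_[p[:,0]-547,p[:,1]+155,np.ones(len(p))]; print(np.linalg.lstsq(A,p[:,2],rcond=None)[0])
    cv2.imwrite(f'pics/{n}3c.png',cv2.resize(s['image'][140:260,350:490,::-1] if n=='top' else s['image'][100:260,240:440,::-1],None,fx=3,fy=3))
E
```

```text
t: 9.25
tcp_pos: [0.5469, -0.0832, 0.1399]
tool_rot: [0.708, 0.707, 0.0, 0.0]
force: [1.0, -0.4, -4.0]
finger_gap: 0.153
gripper_force: 78.2
t: 9.75
tcp_pos: [0.5467, -0.0835, 0.1461]
tool_rot: [0.708, 0.706, -0.0, -0.0]
force: [-0.8, -0.0, -4.4]
finger_gap: 0.154
gripper_force: 78.2
t: 10.25
tcp_pos: [0.5477, -0.0838, 0.1838]
tool_rot: [0.708, 0.706, 0.001, 0.001]
force: [-0.3, -0.4, -4.6]
finger_gap: 0.157
gripper_force: 78.1
(np.float64(-0.11818170332467362), array([ 2.72784482e-03, -9.85202507e-04, -9.99995794e-01]), array([547.65777961, -83.81013983, 183.79018769]))
top 655 ((507.9254150390625, -161.4193572998047), (79.58921813964844, 39.87081527709961), 89.0824203491211) [139.35554482 141.97613644 146.5082772 ]
[5.27266997e-02 5.48767427e-03 1.44502826e+02]
side 739 ((550.9276123046875, -147.3660888671875), (118.33090209960938, 114.47555541992188), 0.3035765290260315) [131.90666245 141.52395496 145.93379185]
[-6.65956148e-04 -7.60812754e-02  1.41793087e+02]
```

View pics/side3c.png

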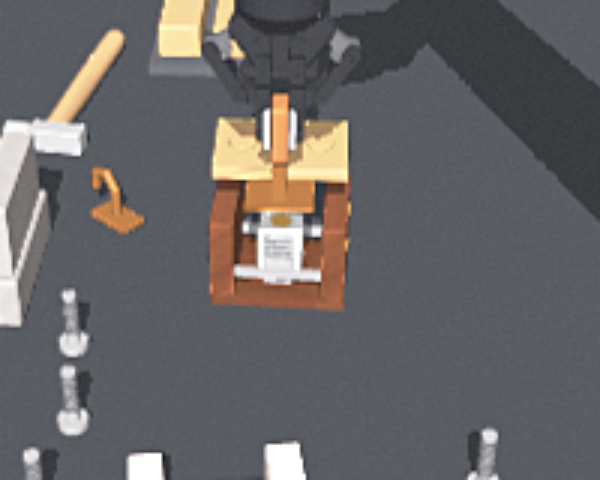

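```bash
python3 -c "
from h import *
plan((569.7,269.8,180),9.15,25)"
```

```text
at [547.4 -83.7 183.3] dist mm [ 22.3 353.5  -3.3] turn deg [ 0.12  0.05 -9.27] F [-0.2  0.8 -4.4] t 10.35 gap 0.156
0.354 0.022 0.003 0.000 0.000 -0.004; 0.353 0.024 0.003 0.000 0.000 -0.004; 0.353 0.026 0.003 0.000 0.000 -0.004; 0.353 0.028 0.003 0.000 0.000 -0.004; 0.353 0.031 0.003 0.000 0.000 -0.004
0.353 0.033 0.003 0.000 0.000 -0.004; 0.352 0.035 0.003 0.000 0.000 -0.004; 0.352 0.038 0.003 0.000 0.000 -0.004; 0.352 0.040 0.003 0.000 0.000 -0.004; 0.352 0.042 0.003 0.000 0.000 -0.004
0.351 0.044 0.003 0.000 0.000 -0.004; 0.351 0.047 0.003 0.000 0.000 -0.004; 0.351 0.049 0.003 0.000 0.000 -0.004; 0.351 0.051 0.003 0.000 0.000 -0.004; 0.350 0.053 0.003 0.000 0.000 -0.004
0.350 0.056 0.003 0.000 0.000 -0.004; 0.349 0.058 0.003 0.000 0.000 -0.004; 0.349 0.060 0.003 0.000 0.000 -0.004; 0.349 0.062 0.003 0.000 0.000 -0.004; 0.348 0.065 0.003 0.000 0.000 -0.004
0.348 0.067 0.003 0.000 0.000 -0.004; 0.347 0.069 0.003 0.000 0.000 -0.004; 0.347 0.071 0.003 0.000 0.000 -0.004; 0.346 0.074 0.003 0.000 0.000 -0.004; 0.346 0.076 0.003 0.000 0.000 -0.004
```

```bash
python3 -m crank '0.05 0 0 0 0 -0.002; 0.12 0.01 0 0 0 -0.004; 0.2 0.01 0 0 0 -0.004; 0.28 0.02 0 0 0 -0.004; 0.35 0.03 0 0 0 -0.004' | tail -4
python3 -m crank '0.35 0.03 0 0 0 -0.004; 0.35 0.03 0 0 0 -0.004; 0.35 0.04 0 0 0 -0.004; 0.35 0.04 0 0 0 -0.004; 0.35 0.04 0 0 0 -0.004' | tail -1
python3 -m crank '0.35 0.04 0 0 0 -0.004; 0.35 0.05 0 0 0 -0.004; 0.35 0.05 0 0 0 -0.004; 0.35 0.05 0 0 0 -0.004; 0.35 0.05 0 0 0 -0.004' | tail -1
python3 -m crank '0.35 0.05 0 0 0 -0.004; 0.35 0.06 0 0 0 -0.004; 0.35 0.06 0 0 0 -0.004; 0.35 0.06 0 0 0 -0.004; 0.35 0.06 0 0 0 -0.004' | tail -1
python3 -m crank '0.35 0.06 0 0 0 -0.004; 0.35 0.07 0 0 0 -0.004; 0.35 0.07 0 0 0 -0.004; 0.35 0.07 0 0 0 -0.004; 0.32 0.07 0 0 0 -0.004' | tail -1
python3 -m crank '0.25 0.05 0 0 0 0; 0.2 0.04 0 0 0 0; 0.12 0.02 0 0 0 0; 0.05 0 0 0 0 0; 0 0 0 0 0 0' | tail -6
python3 -c "
from h import *
plan((569.7,269.8,127),9.15,10)"
```

```text
tool_rot: [0.698, 0.716, -0.0, -0.0]
force: [0.8, 0.0, -4.2]
finger_gap: 0.154
gripper_force: 78.1
gripper_force: 78.1
gripper_force: 78.1
gripper_force: 78.1
gripper_force: 78.1
t: 13.35
tcp_pos: [0.5676, 0.2631, 0.182]
tool_rot: [0.651, 0.759, -0.0, -0.0]
force: [-0.4, -0.4, -4.8]
finger_gap: 0.154
gripper_force: 78.1
at [567.6 263.1 182. ] dist mm [  2.1   6.7 -55. ] turn deg [-0.02  0.01 -0.45] F [-0.4 -0.4 -4.8] t 13.35 gap 0.154
0.016 0.008 0.138 -0.000 0.000 -0.001; 0.016 0.008 0.138 -0.000 0.000 -0.001; 0.016 0.008 0.138 -0.000 0.000 -0.001; 0.016 0.008 0.138 -0.000 0.000 -0.001; 0.016 0.008 0.138 -0.000 0.000 -0.001
0.016 0.008 0.138 -0.000 0.000 -0.001; 0.016 0.008 0.138 -0.000 0.000 -0.001; 0.016 0.008 0.138 -0.000 0.000 -0.001; 0.016 0.008 0.138 -0.000 0.000 -0.001; 0.016 0.008 0.138 -0.000 0.000 -0.001
```

```bash
python3 -m crank '0.02 0.02 0.08 0 0 -0.001; 0.05 0.02 0.15 0 0 -0.001; 0.05 0.02 0.2 0 0 -0.001; 0.03 0.02 0.25 0 0 -0.001; 0.01 0 0.25 0 0 -0.001' | tail -1
python3 -m crank '0 0 0.2 0 0 0; 0 0 0.15 0 0 0; 0 0 0.08 0 0 0; 0 0 0 0 0 0; 0 0 0 0 0 0' | tail -1
python3 - <<'E'
from h import *
plan((569.7,269.8,116),9.15,5)
for n in('top','side'):
    s=snap(n,n+'4'); w=cloud(s)*1000; hsv=cv2.cvtColor(s['image'],cv2.COLOR_RGB2HSV)
    g=(w[...,0]>490)&(w[...,0]<670)&(w[...,1]>120)&(w[...,1]<270)
    for nm,m in (('core',(w[...,2]>75)&(w[...,2]<100)&(cv2.inRange(hsv,(8,50,150),(30,190,255))>0)),('rails',(abs(w[...,2]-50)<5)&(hsv[...,1]<60))):
        p=w[m&g]; 
        if len(p)>20: print(n,nm,len(p),cv2.minAreaRect(p[:,:2].astype(np.float32)),np.percentile(p[:,2],[5,50,95]))
    cv2.imwrite(f'pics/{n}4c.png',cv2.resize(s['image'][120:250,190:340,::-1] if n=='top' else s['image'][180:330,230:430,::-1],None,fx=3,fy=3))
a=cv2.imread('pics/top4c.png');b=cv2.imread('pics/side4c.png'); H=max(len(a),len(b))
cv2.imwrite('pics/both4.png',cv2.resize(np.hstack([cv2.copyMakeBorder(x,0,H-len(x),0,0,0) for x in(a,b)]),None,fx=.75,fy=.75))
E
```

```text
gripper_force: 78.1
gripper_force: 78.0
at [570.2 270.1 127.9] dist mm [ -0.5  -0.3 -11.9] turn deg [ 0.04 -0.   -0.  ] F [ 0.3 -0.2 -4.5] t 14.35 gap 0.155
-0.001 -0.003 0.060 0.000 -0.000 -0.000; -0.001 -0.003 0.060 0.000 -0.000 -0.000; -0.001 -0.003 0.060 0.000 -0.000 -0.000; -0.001 -0.003 0.060 0.000 -0.000 -0.000; -0.001 -0.003 0.060 0.000 -0.000 -0.000
top core 2493 ((580.2229614257812, 209.81765747070312), (120.15158081054688, 128.73464965820312), 9.903852462768555) [76.67412387 85.92300165 90.02158059]
top rails 251 ((579.5974731445312, 197.83465576171875), (130.94859313964844, 100.38054656982422), 9.20252799987793) [46.93769265 49.78017066 52.61406685]
side core 1028 ((582.5125122070312, 213.09457397460938), (120.95764923095703, 122.725830078125), 8.463203430175781) [75.9364981  85.87812714 90.25812944]
side rails 358 ((581.8211669921875, 201.7013702392578), (131.4068603515625, 101.20856475830078), 9.245861053466797) [46.58464934 49.63197507 51.75952266]
```

View pics/both4.png

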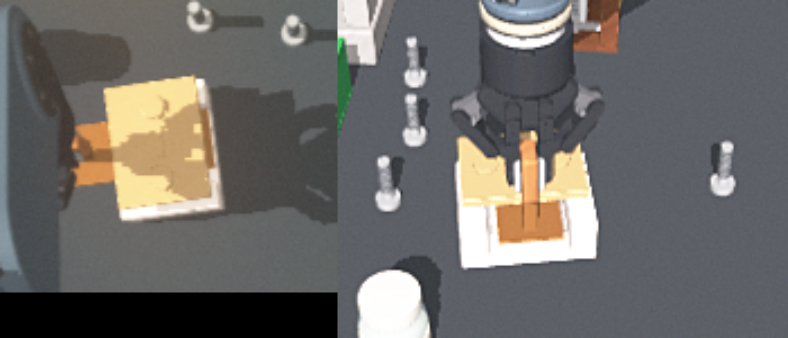

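```bash
python3 - <<'E'
from h import *
for n in('top','side'):
    s=load(n+'4'); w=cloud(s)*1000; hsv=cv2.cvtColor(s['image'],cv2.COLOR_RGB2HSV)
    g=(w[...,0]>490)&(w[...,0]<670)&(w[...,1]>120)&(w[...,1]<270)
    for lo in (81,83):
        m=(g&(w[...,2]>lo)&(w[...,2]<95)&(cv2.inRange(hsv,(8,50,60),(30,190,255))>0)).astype(np.uint8)
        m=cv2.morphologyEx(m,cv2.MORPH_OPEN,np.ones((3,3)))
        k,l,st,_=cv2.connectedComponentsWithStats(m); m=l==1+np.argmax(st[1:,4])
        p=w[m]; print(n,lo,len(p),cv2.minAreaRect(p[:,:2].astype(np.float32)))
        # extents in block frame
        a=np.radians(9.15); d=p[:,:2]-[580.2,197.8]; X=d@[np.cos(a),np.sin(a)]; Y=d@[-np.sin(a),np.cos(a)]
        print('  X',np.percentile(X,[.3,99.7]),'Y',np.percentile(Y,[.3,99.7]))
E
```

```text
top 81 2237 ((582.2935180664062, 197.28634643554688), (119.80005645751953, 90.58064270019531), 9.376317024230957)
  X [-57.54997652  61.38809175] Y [-45.62991844  44.07348166]
top 83 2165 ((582.3602905273438, 197.33868408203125), (119.74746704101562, 90.51715850830078), 9.558059692382812)
  X [-57.46272178  61.39717008] Y [-45.64292505  44.01539987]
side 81 451 ((618.0867309570312, 207.35394287109375), (48.89113235473633, 87.54934692382812), 9.512463569641113)
  X [14.55208995 63.27234395] Y [-39.83159884  46.86699477]
side 83 443 ((618.0867309570312, 207.35394287109375), (48.89113235473633, 87.54934692382812), 9.512463569641113)
  X [14.54338923 63.27527915] Y [-39.83757438  46.86895787]
```

```bash
python3 -m crank '0.01 -0.02 0.08 0 0 0.001; 0.01 -0.02 0.1 0 0 0.001; 0 0 0.15 0 0 0; 0 0 0.1 0 0 0; 0 0 0.05 0 0 0' | tail -6
python3 -c "
from h import *
plan((568.4,270.6,98),9,5)"
```

```text
t: 14.95
tcp_pos: [0.5678, 0.2704, 0.1076]
tool_rot: [0.65, 0.76, -0.001, -0.0]
force: [-1.3, 0.8, -4.4]
finger_gap: 0.151
gripper_force: 78.1
at [567.8 270.4 107.6] dist mm [ 0.6  0.2 -9.6] turn deg [-0.08  0.01 -0.03] F [-1.3  0.8 -4.4] t 14.95 gap 0.151
0.000 0.003 0.048 -0.000 0.000 -0.000; 0.000 0.003 0.048 -0.000 0.000 -0.000; 0.000 0.003 0.048 -0.000 0.000 -0.000; 0.000 0.003 0.048 -0.000 0.000 -0.000; 0.000 0.003 0.048 -0.000 0.000 -0.000
```

```bash
python3 -m crank '0 0 0.03 0 0 0; 0 0 0.03 0 0 0; 0 0 0.03 0 0 0; 0 0 0.03 0 0 0; 0 0 0.03 0 0 0' | tail -6
python3 -m crank '0 0 0.03 0 0 0; 0 0 0.03 0 0 0; 0 0 0.06 0 0 0; 0 0 0.06 0 0 0; 0 0 0.06 0 0 0' | tail -6
python3 -m crank '0 0 0.03 0 0 0; 0 0 0.03 0 0 0; 0 0 0 0 0 0; 0 0 0 0 0 0; 0 0 0 0 0 0' | tail -6
```

```text
t: 15.45
tcp_pos: [0.5683, 0.2706, 0.1025]
tool_rot: [0.65, 0.76, 0.0, 0.0]
force: [-0.9, -0.0, -4.1]
finger_gap: 0.152
gripper_force: 78.1
t: 15.95
tcp_pos: [0.5683, 0.2706, 0.0928]
tool_rot: [0.65, 0.76, 0.0, 0.0]
force: [-0.4, 0.1, -1.9]
finger_gap: 0.152
gripper_force: 78.1
t: 16.45
tcp_pos: [0.5683, 0.2706, 0.0906]
tool_rot: [0.65, 0.76, 0.0, 0.0]
force: [0.4, -0.0, -2.6]
finger_gap: 0.152
gripper_force: 78.1
```

```bash
cat > chk.py <<'E'
from h import *
import sys
s=snap('top','chk'); w=cloud(s)*1000; hsv=cv2.cvtColor(s['image'],cv2.COLOR_RGB2HSV)
g=(w[...,0]>490)&(w[...,0]<670)&(w[...,1]>120)&(w[...,1]<270)
m=(g&(w[...,2]>54)&(w[...,2]<72)&(cv2.inRange(hsv,(8,50,60),(30,190,255))>0)).astype(np.uint8)
m=cv2.morphologyEx(m,cv2.MORPH_OPEN,np.ones((3,3))); k,l,st,_=cv2.connectedComponentsWithStats(m); m=l==1+np.argmax(st[1:,4])
p=w[m]; print('core',cv2.minAreaRect(p[:,:2].astype(np.float32)),'z',np.percentile(p[:,2],[5,50,95]))
A=np.c_[p[:,0]-580,p[:,1]-198,np.ones(len(p))]; print('plane',np.linalg.lstsq(A,p[:,2],rcond=None)[0])
p=w[g&(w[...,2]>8)&(w[...,2]<70)&(~m)&(hsv[...,1]<60)]; print('block',cv2.minAreaRect(p[:,:2].astype(np.float32)))
E
python3 chk.py; python3 -c "
from h import *
print(yawnow())"
```

```text
core ((579.4874267578125, 197.670166015625), (118.71048736572266, 90.19239044189453), 9.173394203186035) z [57.27162702 60.29518845 64.20241765]
plane [-5.90230155e-04  1.06284629e-03  6.04024259e+01]
block ((580.51806640625, 197.8837432861328), (132.67738342285156, 100.02742004394531), 9.166489601135254)
(np.float64(8.96563806390092), array([ 1.33660122e-04,  5.26421603e-05, -9.99999990e-01]), array([568.23472445, 270.5745678 ,  90.58232456]))
```

```bash
python3 -m crank '0.05 0 0 0 0 0; 0.15 0 0 0 0 0; 0.25 0 0 0 0 0; 0.3 0 0 0 0 0; 0.3 0 0 0 0 0' | tail -4
python3 -m crank '0.3 0 0 0 0 0; 0.3 0 0 0 0 0; 0.3 0 0 0 0 0; 0.3 0 0 0 0 0; 0.3 0 0 0 0 0' | tail -4
python3 -m crank '0.25 0 0 0 0 0; 0.2 0 0.05 0 0 0; 0.1 0 0.2 0 0 0; 0.03 0 0.2 0 0 0; 0 0 0.2 0 0 0' | tail -6
python3 chk.py
python3 -c "
from h import *
plan((548.4,394,54.8),9,5)"
```

```text
tool_rot: [0.65, 0.76, 0.0, -0.0]
force: [-0.5, -0.3, -3.2]
finger_gap: 0.155
gripper_force: 78.1
tool_rot: [0.65, 0.76, -0.0, -0.0]
force: [-0.5, -0.3, -2.7]
finger_gap: 0.156
gripper_force: 78.1
t: 18.0
tcp_pos: [0.5483, 0.3939, 0.0633]
tool_rot: [0.65, 0.76, -0.001, -0.0]
force: [0.3, 0.4, -1.9]
finger_gap: 0.154
gripper_force: 78.2
core ((579.4953002929688, 197.64109802246094), (118.54207611083984, 90.32255554199219), 9.436088562011719) z [57.43571511 60.19769805 64.13936737]
plane [1.11644181e-03 1.86838947e-03 6.03798194e+01]
block ((580.2725830078125, 197.9464111328125), (132.46873474121094, 100.63402557373047), 9.189164161682129)
at [547.5 393.2  61.8] dist mm [ 0.9  0.8 -7. ] turn deg [-0.21  0.08 -0.05] F [-0.3 -0.3 -3.4] t 18.05 gap 0.155
0.003 0.005 0.035 -0.000 0.000 -0.000; 0.003 0.005 0.035 -0.000 0.000 -0.000; 0.003 0.005 0.035 -0.000 0.000 -0.000; 0.003 0.005 0.035 -0.000 0.000 -0.000; 0.003 0.005 0.035 -0.000 0.000 -0.000
```

```bash
python3 -m crank '0 0 0.05 0 0 0; 0 0 0.04 0 0 0; 0 0 0.03 0 0 0; 0 0 0.03 0 0 0; 0 0 0.02 0 0 0' | tail -6
python3 -m crank '0 0 0.01 0 0 0; 0 0 0 0 0 0; 0 0 0 0 0 0; 0 0 0 0 0 0; 0 0 0 0 0 0' | tail -6
```

```text
t: 18.55
tcp_pos: [0.5488, 0.3942, 0.0579]
tool_rot: [0.65, 0.76, 0.0, 0.0]
force: [-0.7, 0.3, -2.3]
finger_gap: 0.155
gripper_force: 78.2
t: 19.05
tcp_pos: [0.5487, 0.3943, 0.0573]
tool_rot: [0.65, 0.76, 0.0, 0.0]
force: [0.2, -0.2, -3.3]
finger_gap: 0.155
gripper_force: 78.2
```

```bash
python3 -m crank '0 0 0.02 0 0 0; 0 0 0.02 0 0 0; 0 0 0.01 0 0 0; 0 0 0.01 0 0 0; 0 0 0 0 0 0' | tail -6
python3 -m crank '0 0 0.01 0 0 0; 0 0 0 0 0 0; 0 0 0 0 0 0; 0 0 0 0 0 0; 0 0 0 0 0 0' | tail -6
```

```text
t: 19.55
tcp_pos: [0.5487, 0.3942, 0.0549]
tool_rot: [0.65, 0.76, -0.0, -0.0]
force: [-0.2, -0.3, -2.3]
finger_gap: 0.153
gripper_force: 78.6
t: 20.05
tcp_pos: [0.5487, 0.3943, 0.0549]
tool_rot: [0.65, 0.76, 0.0, 0.0]
force: [-2.1, -0.3, 1.3]
finger_gap: 0.152
gripper_force: 78.8
```

Contact. Release, rise, then measure the cassette.

```bash
python3 -m crank '0 0 0 0 0 0; 0 0 0 0 0 0; 0 0 0 0 0 0; 0 0 0 0 0 0; 0 0 0 0 0 0' 1 | tail -6
python3 -m crank '0 0 -0.3 0 0 0; 0 0 -0.7 0 0 0; 0 0 -0.9 0 0 0; 0 0 -0.9 0 0 0; 0 0 -0.9 0 0 0' | tail -6
python3 - <<'E'
from h import *
for n in('top','side'):
    s=snap(n,n+'5'); w=cloud(s)*1000; hsv=cv2.cvtColor(s['image'],cv2.COLOR_RGB2HSV)
    a=np.radians(-2.4); d=w[...,:2]-[547.1,-152.5]; X=d@[np.cos(a),np.sin(a)]; Y=d@[-np.sin(a),np.cos(a)]
    for lo,hi in((56,72),(63,70)):
        m=(abs(X)<36)&(abs(Y)<48)&(w[...,2]>lo)&(w[...,2]<hi); p=w[m]
        print(n,lo,len(p),cv2.minAreaRect(p[:,:2].astype(np.float32)),'X',np.percentile(X[m],[1,99]),'Y',np.percentile(Y[m],[1,99]))
    m=(abs(X)<70)&(abs(Y)<60)&(abs(w[...,2]-88)<4); p=w[m]; print('walls',cv2.minAreaRect(p[:,:2].astype(np.float32)))
    cv2.imwrite(f'pics/{n}5c.png',cv2.resize(s['image'][160:250,370:470,::-1] if n=='top' else s['image'][130:330,230:410,::-1],None,fx=3.8 if n=='top' else 2,fy=3.8 if n=='top' else 2))
a=cv2.imread('pics/top5c.png');b=cv2.imread('pics/side5c.png'); H=max(len(a),len(b))
cv2.imwrite('pics/both5.png',np.hstack([cv2.copyMakeBorder(x,0,H-len(x),0,0,0) for x in(a,b)]))
E
```

```text
t: 20.55
tcp_pos: [0.5488, 0.3942, 0.0545]
tool_rot: [0.65, 0.76, 0.0, 0.0]
force: [-0.7, -0.4, -0.4]
finger_gap: 0.98
gripper_force: 0.0
t: 21.05
tcp_pos: [0.5486, 0.3942, 0.2049]
tool_rot: [0.65, 0.76, 0.0, 0.0]
force: [0.3, -0.4, -0.8]
finger_gap: 1.0
gripper_force: 0.0
top 56 364 ((547.1644897460938, -152.73880004882812), (63.439151763916016, 40.22822570800781), 87.75621032714844) X [-19.74492244  19.1133237 ] Y [-30.89605471  30.52845868]
top 63 175 ((546.3655395507812, -152.81900024414062), (37.80077362060547, 62.349395751953125), 1.3582426309585571) X [-19.21310277  18.5285062 ] Y [-30.99366326  30.64511679]
walls ((547.2330932617188, -153.0023956298828), (100.34428405761719, 124.13417053222656), 87.87348175048828)Traceback (most recent call last):
  File "<stdin>", line 7, in <module>
    return _quantile_unchecked(
        a, q, axis, out, overwrite_input, method, keepdims, weights)
    return _ureduce(a,
                    func=_quantile_ureduce_func,
    ...<5 lines>...
                    overwrite_input=overwrite_input,
                    method=method)
    r = func(a, **kwargs)
    result = _quantile(arr,
                       quantiles=q,
    ...<2 lines>...
                       out=out,
                       weights=wgt)
    slices_having_nans = np.isnan(arr[-1, ...])
                                  ~~~^^^^^^^^^
IndexError: index -1 is out of bounds for axis 0 with size 0
```

```bash
python3 -c "
from h import *
plan((547.6,-152.7,180),-92.3,20)"
```

```text
at [552.2 396.2 210.3] dist mm [  -4.6 -548.9  -30.3] turn deg [  0.34  -0.85 101.28] F [ 0.7 -0.  -0.1] t 21.15 gap 1.0
-0.677 -0.113 0.034 0.000 -0.000 0.056; -0.684 -0.053 0.034 0.000 -0.000 0.056; -0.686 0.008 0.035 0.000 -0.000 0.056; -0.683 0.068 0.035 0.000 -0.000 0.056; -0.674 0.128 0.036 0.000 -0.000 0.056
-0.660 0.187 0.036 0.000 -0.000 0.056; -0.641 0.245 0.036 0.000 -0.000 0.056; -0.617 0.300 0.037 0.000 -0.000 0.056; -0.588 0.354 0.037 0.000 -0.000 0.056; -0.554 0.404 0.037 0.000 -0.000 0.056
-0.517 0.452 0.038 0.000 -0.000 0.056; -0.475 0.495 0.038 0.000 -0.000 0.056; -0.429 0.535 0.038 0.000 -0.000 0.056; -0.380 0.571 0.038 0.000 -0.000 0.056; -0.328 0.602 0.038 0.000 -0.000 0.056
-0.274 0.629 0.038 0.000 -0.000 0.056; -0.217 0.651 0.038 0.000 -0.000 0.056; -0.159 0.667 0.038 0.000 -0.000 0.056; -0.099 0.679 0.038 0.000 -0.000 0.056; -0.039 0.685 0.038 0.000 -0.000 0.056
```

```bash
python3 -m crank '-0.68 -0.11 0.03 0 0 0.056; -0.68 -0.05 0.03 0 0 0.056; -0.69 0.01 0.03 0 0 0.056; -0.68 0.07 0.03 0 0 0.056; -0.67 0.13 0.03 0 0 0.056' | tail -1
python3 -m crank '-0.66 0.19 0.03 0 0 0.056; -0.64 0.25 0.03 0 0 0.056; -0.62 0.3 0.03 0 0 0.056; -0.59 0.35 0.03 0 0 0.056; -0.55 0.4 0.03 0 0 0.056' | tail -1
python3 -m crank '-0.52 0.45 0.03 0 0 0.056; -0.48 0.5 0.03 0 0 0.056; -0.43 0.54 0.03 0 0 0.056; -0.38 0.57 0.03 0 0 0.056; -0.33 0.6 0.03 0 0 0.056' | tail -1
python3 -m crank '-0.27 0.63 0.03 0 0 0.056; -0.22 0.65 0.03 0 0 0.056; -0.16 0.67 0.03 0 0 0.056; -0.1 0.68 0.03 0 0 0.056; -0.04 0.69 0.03 0 0 0.056' | tail -1
python3 -m crank '0 0 0 0 0 0; 0 0 0 0 0 0; 0 0 0 0 0 0; 0 0 0 0 0 0; 0 0 0 0 0 0' | tail -6
python3 - <<'E'
from h import *
plan((547.6,-152.7,100),-92.3,5)
s=snap('side','side6'); w=cloud(s)*1000
for lo,hi in((62,70),(88,92)):
    m=(w[...,0]>470)&(w[...,0]<625)&(w[...,1]>-220)&(w[...,1]<-90)&(w[...,2]>lo)&(w[...,2]<hi); p=w[m]; print(len(p), p[:,:2].min(0) if len(p) else 0, p[:,:2].max(0) if len(p) else 0)
b=s['image'][110:330,190:440,::-1]; cv2.imwrite('pics/side6c.png',cv2.resize(b,None,fx=2.6,fy=2.6,interpolation=2))
E
```

```text
gripper_force: 0.0
gripper_force: 0.0
gripper_force: 0.0
gripper_force: 0.0
t: 23.65
tcp_pos: [0.5462, -0.1541, 0.1786]
tool_rot: [1.0, -0.015, -0.0, -0.0]
force: [-0.6, 0.4, 0.1]
finger_gap: 0.997
gripper_force: 0.0
at [ 546.2 -154.1  178.6] dist mm [  1.4   1.4 -78.6] turn deg [-0.01  0.01  0.57] F [-0.6  0.4  0.1] t 23.65 gap 0.997
0.007 -0.007 0.393 -0.000 0.000 0.001; 0.007 -0.007 0.393 -0.000 0.000 0.001; 0.007 -0.007 0.393 -0.000 0.000 0.001; 0.007 -0.007 0.393 -0.000 0.000 0.001; 0.007 -0.007 0.393 -0.000 0.000 0.001
155 [ 486.28847194 -182.68009085] [611.50145844 -96.48970649]
147 [ 487.29145731 -199.82136564] [612.00512392 -96.29634225]
```

View pics/side6c.png

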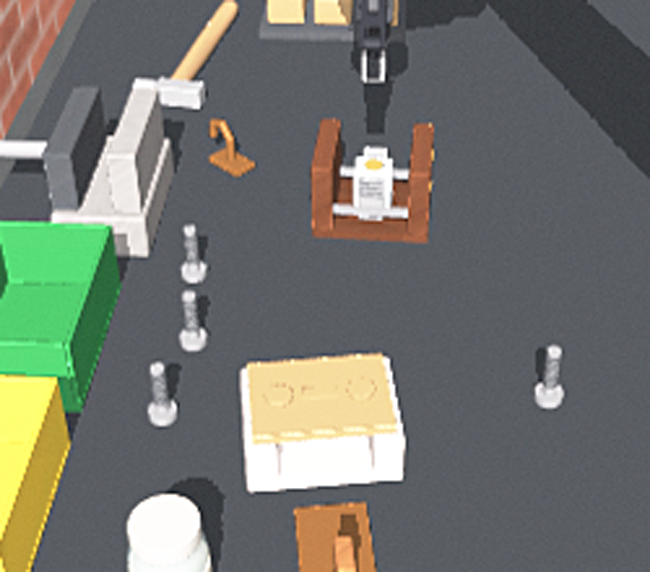

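```bash
python3 -m crank '0.02 -0.02 0.3 0 0 0.003; 0.02 -0.01 0.5 0 0 0.003; 0 0 0.5 0 0 0; 0 0 0.4 0 0 0; 0 0 0.2 0 0 0' | tail -6
python3 -m crank '0 0 0 0 0 0; 0 0 0 0 0 0; 0 0 0 0 0 0; 0 0 0 0 0 0; 0 0 0 0 0 0' | tail -1
python3 -c "
from h import *
plan((548,-152.8,32),-92.3,5)"
```

```text
t: 24.2
tcp_pos: [0.5468, -0.1532, 0.1003]
tool_rot: [1.0, -0.021, -0.002, -0.001]
force: [0.2, -0.0, -0.4]
finger_gap: 1.005
gripper_force: 0.0
gripper_force: 0.0
at [ 548.3 -154.2  103.2] dist mm [ -0.3   1.4 -71.2] turn deg [ 0.03 -0.07 -0.07] F [-0.  -0.1  0.2] t 24.7 gap 0.998
-0.002 -0.007 0.356 0.000 -0.000 -0.000; -0.002 -0.007 0.356 0.000 -0.000 -0.000; -0.002 -0.007 0.356 0.000 -0.000 -0.000; -0.002 -0.007 0.356 0.000 -0.000 -0.000; -0.002 -0.007 0.356 0.000 -0.000 -0.000
```

```bash
python3 -m crank '0 -0.03 0.15 0 0 0; 0 0 0.25 0 0 0; 0 0 0.25 0 0 0; 0 0 0.25 0 0 0; 0 0 0.25 0 0 0' | tail -6
python3 -m crank '0 0 0.25 0 0 0; 0 0 0.2 0 0 0; 0 0 0.1 0 0 0; 0 0 0.05 0 0 0; 0 0 0 0 0 0' | tail -6
python3 -c "
from h import *
plan((548,-152.8,32),-92.3,5)"
```

```text
t: 25.2
tcp_pos: [0.5476, -0.1527, 0.0552]
tool_rot: [1.0, -0.021, -0.0, -0.0]
force: [0.6, 0.1, 1.0]
finger_gap: 0.999
gripper_force: 0.0
t: 25.7
tcp_pos: [0.548, -0.1529, 0.0324]
tool_rot: [1.0, -0.021, -0.0, -0.0]
force: [-0.8, 0.4, 0.5]
finger_gap: 1.002
gripper_force: 0.0
at [ 548.  -152.9   32.4] dist mm [ 0.   0.1 -0.4] turn deg [-0.    0.   -0.07] F [-0.8  0.4  0.5] t 25.7 gap 1.002
0.000 -0.000 0.002 -0.000 0.000 -0.000; 0.000 -0.000 0.002 -0.000 0.000 -0.000; 0.000 -0.000 0.002 -0.000 0.000 -0.000; 0.000 -0.000 0.002 -0.000 0.000 -0.000; 0.000 -0.000 0.002 -0.000 0.000 -0.000
```

```bash
python3 -m crank '0 0 0 0 0 0; 0 0 0 0 0 0; 0 0 0 0 0 0; 0 0 0 0 0 0; 0 0 0 0 0 0' -1 60 | tail -6
python3 -m crank '0 0 0 0 0 0; 0 0 0 0 0 0; 0 0 0 0 0 0; 0 0 0 0 0 0; 0 0 0 0 0 0' | tail -6
```

```text
t: 26.2
tcp_pos: [0.5487, -0.1533, 0.0354]
tool_rot: [1.0, -0.021, 0.001, 0.001]
force: [-2.9, 0.9, 16.1]
finger_gap: 0.517
gripper_force: 61.1
t: 26.7
tcp_pos: [0.5487, -0.1533, 0.0354]
tool_rot: [1.0, -0.021, 0.001, 0.001]
force: [-2.5, 0.4, 15.8]
finger_gap: 0.517
gripper_force: 61.1
```

```bash
python3 -m crank '0 0 -0.05 0 0 0; 0 0 -0.1 0 0 0; 0 0 -0.1 0 0 0; 0 0 -0.1 0 0 0; 0 0 -0.1 0 0 0' | tail -6
python3 -m crank '0 0 -0.1 0 0 0; 0 0 -0.2 0 0 0; 0 0 -0.25 0 0 0; 0 0 -0.3 0 0 0; 0 0 -0.3 0 0 0' | tail -6
```

```text
t: 27.2
tcp_pos: [0.5477, -0.1527, 0.0504]
tool_rot: [1.0, -0.021, -0.0, -0.0]
force: [0.6, 0.0, -3.0]
finger_gap: 0.51
gripper_force: 61.5
t: 27.7
tcp_pos: [0.5481, -0.1529, 0.0978]
tool_rot: [1.0, -0.021, 0.0, 0.0]
force: [0.3, -0.9, -4.4]
finger_gap: 0.51
gripper_force: 61.7
```

Carrying about 3 N, the cassette's weight, with no snag. Continue up, then check.

```bash
python3 -m crank '0 0 -0.4 0 0 0; 0 0 -0.4 0 0 0; 0 0 -0.4 0 0 0; 0 0 -0.4 0 0 0; 0 0 -0.3 0 0 0' | tail -6
python3 -m crank '0 0 -0.15 0 0 0; 0 0 -0.05 0 0 0; 0 0 0 0 0 0; 0 0 0 0 0 0; 0 0 0 0 0 0' | tail -6
python3 chk.py; python3 -c "
from h import *
s=snap('side','side7'); b=s['image'][40:400,140:480,::-1]; cv2.imwrite('pics/side7c.png',cv2.resize(b,None,fx=1.66,fy=1.66,interpolation=2))"
```

```text
t: 28.2
tcp_pos: [0.5482, -0.1529, 0.1745]
tool_rot: [1.0, -0.021, 0.001, 0.0]
force: [0.0, 0.2, -3.9]
finger_gap: 0.515
gripper_force: 61.7
t: 28.7
tcp_pos: [0.5475, -0.1526, 0.1797]
tool_rot: [1.0, -0.021, -0.001, -0.0]
force: [-0.5, -0.2, -3.5]
finger_gap: 0.513
gripper_force: 61.7
core ((579.8922729492188, 197.6960906982422), (119.42949676513672, 90.43722534179688), 9.479104995727539) z [57.27702864 60.26302189 64.32085078]
plane [6.23899953e-04 2.60538551e-03 6.04071786e+01]
block ((580.6387939453125, 197.91400146484375), (132.98777770996094, 100.2868423461914), 9.168087005615234)
```

View pics/side7c.png

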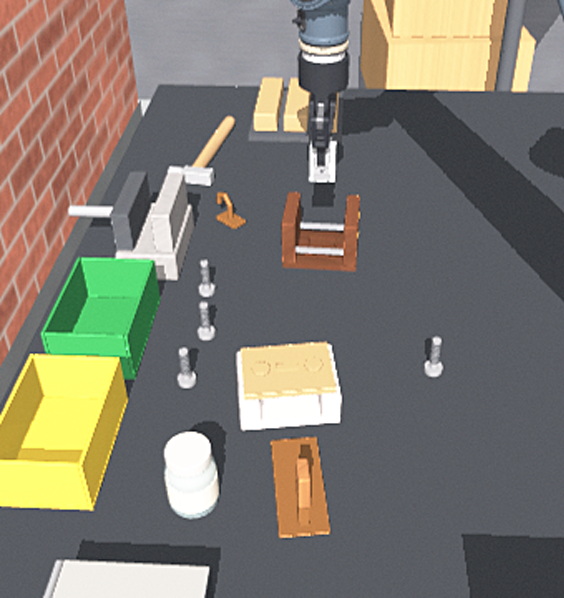

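The cassette hangs upright in the gripper at (322,160), clear of the now-empty box. The core lies square on the block, the lifter stands flat, and the bystanders have not moved. Handing in.

```bash
python3 -c "
from station import manip
print(manip.sign_off())"
```

```text
the job is handed in; nothing more can be done
None
```

The job is handed in at about 29 s: the core lies level, square and within about 1 mm of centre on the rails, the lifter stands flat and released, and the cassette is held upright, catches pinched, about 65 mm above the box walls.

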